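Hold a bread roll in tongs over a carton to try the size

ROBOT

A 6-joint arm with a two-finger parallel gripper is mounted at the origin on the work surface. World frame = base frame: x ahead of the robot, y to its left, z up, the work surface at z = 0. Lengths are in mm, angles in rad, forces in N, time in s.
With the tool pointing down it reaches from about 275 to 750 mm from the base axis. Payload 10.2 kg.
Tool frame: the origin (TCP) lies on the front face of the gripper's body, between the roots of the fingers; the fingertips stand 73 mm ahead of it and the grasp point (between the pads) lies ctrl.grip_depth ahead of it (ctrl.grip_depth is the distance from the TCP to the grasp point, in mm); z points along the fingers, y is the direction in which the jaws open and shut (so a half turn about z gives the same grasp; the last joint's range is limited). The gripper opens to 85 mm and grips with 20 to 120 N. Pads are 22 mm wide; open, the fingers measure 114 mm over their backs; the gripper's body (76 mm by 85 mm) begins 54 mm behind the grasp point. The pads swing forward as they close: fully open they stand 13 mm farther back than shut.
Start: joints at [-1.38, 0.313, 1.498, -0, 1.331, -0.223], TCP at [211.086, -480.702, 303.894] pointing down, gripper open.
Joint ranges: [-2.94, 2.94], [-0.97, 2.17], [0.19, 2.56], [-1.23, 4.37], [0.02, 3.11], [-2.88, 2.88]. Speed limits (rad/s): [2.39, 2.39, 3.01, 3.14, 3.14, 3.14].

INTERFACE

Orientations are given as a unit quaternion [w, x, y, z].
In Python, from rig import readout, capture, ctrl, nets gives the robot as it stands. The module is installed in compiled form; this text tells all that it offers.
- The arm moves only by the tool apply_moves, never from a script. Its argument "targets" is a list of rows, each a list of 4 numbers: the shift along the tool's x, y, z in cm, then the turn about the tool's z in degrees. A call has 1 to 8 rows; each row shifts and turns the commanded pose from where the row before left it, along the tool's axes as they then stand; what a row does not reach is not made up. A row lasts 1/10 s, in which the tool goes at most 50 mm and 8.59 degrees, less where a joint would pass 70% of its speed; a pose out of reach is approached as far as the arm can. A call with a gripper value outside its range is refused whole. "grip" is the finger opening in cm, from 0 to 8.54, set as the call begins (left out, the last holds). The fingers move at their own pace and stop on an object; "force" is the grip in N (left out, the last holds). Time passes only in rows, so rows that do not move let the fingers close. It gives the time, the measured TCP pose, the force and the opening at its end, in the units of the state.
- readout.sense(): the state, without advancing time (a new reading comes with each control period).
- capture(name): name is "scene" or "top" or "wrist"; returns a dict with "img" (384x512x3 uint8, red, green, blue), "fov_y" (degrees; the focal length in pixels is half the picture's height over the tangent of half this angle, whatever the lens; pixels are square), "cx", "cy" (the principal point, pixels), "eye" and "rotation" of the camera in the world. Camera axes: x right, y down, z forward; pixel columns grow to the right and rows downward; lengths in mm; the calibration is good to about 2 mm. A picture is of the moment at which its call begins. There is no depth.
- ctrl.finish_job(): hands the job in, once; it reports no verdict.
Trained networks look in the newest picture that a camera, given by its name, has taken for a name from the list of things; names that differ only in an ending like _2 or _b are one class to them, and where a whole thing is asked for, a point or a joint stands for the part that bears it (a point fixed in the world has none). Each returns a list of dicts, best first, with "score" (0 to 1); they miss things now and then, are a little off and sometimes report something else, mostly with a low value. They report only what shows in the picture. A call takes as long as a camera call. They do not tell look-alikes from the thing itself.
- nets.boxes_of(camera, target): "location" ([column, row] as shares, 0 to 1, of the picture: columns of its width, rows of its height, amid what is visible of it).
The state is a dict: "time_s": time; "joints": joint angles; "dq": joint speeds; "tau": joint torques, N m; "eef_pos": TCP position; "ee_rot": TCP orientation; "force": force on the tool from outside, world axes, zero at the start; "wrist_torque": the same for the moment, N m; "grip_width": opening from 0.0 (shut) to 1.0 (fully open).
Only numpy, scipy, OpenCV 4.12 (cv2) and the standard library are available. Lean on these libraries where they do the work, as an engineer would, in place of code of your own. Each camera call takes 0.05 s, during which the arm holds its last target.

TASK

A baker wants to see how her round bread roll suits our small carton, and food is touched with the tongs only: pick up the kitchen tongs, take the round roll off the bread board with them, and hold it just above the mouth of the small open carton, over its middle and clear of the rim. Leave the finger roll and the rest of the things on the counter where they are. The job finishes while holding: the gripper keeps the tongs, and the tongs keep the roll, still and in the air over the carton.

Things in the scene. Friction and masses are not known exactly. Their poses are not given: they have to be found in the camera images.
- tongs: Sprung steel kitchen tongs, 256 mm long with the hanging ring, 0.135 kg, lying on their side so that the two arms open level. Origin: on the mid line between the arms, 95 mm ahead of the rivet, at the underside (counter height). x runs along the mid line to the cupped heads, z up. Rivet and heads are 32 mm tall, arms 24 mm (4 to 28 mm above the underside).
- tongs_grip (a point): Where to grip, near the balance point: straight above the tongs' origin, at mid height of the arms (16 mm up), between black rubber thumb pads 46 mm long on the outsides of the arms. At rest they measure 59 mm over the pads here (58 mm 11 mm nearer the rivet, 61 mm 11 mm nearer the heads); the pads come parallel as the arms are pressed in.
- tongs_heads (a point): Between the middles of the two cupped heads, 115 mm ahead of the tongs' origin, 16 mm above their underside. At rest the heads are 90 mm apart inside, 108 mm over their outsides.
- tongs_left (a joint): How far each arm is pressed in from rest, rad: 0 open, 0.21 shut; both arms move alike. Pressing the arms in by 6 mm in all at the grip gives a firm carrying grip, heads still 77 mm apart inside; at about 20 mm the heads grip the round roll. The spring pushes each arm out with 7.5 N there at rest, about 10 N at the roll; a squeeze of 20 to 60 N holds the roll well.
- round_roll: Round bread roll, rigid, dome-topped, 56 mm across, 44 mm high, about 0.06 kg, on the bread board. Origin: centre of its underside. Its widest band is from 12 to 26 mm above the underside.
- round_roll_mid (a point): The middle of the round roll, 20 mm above the centre of its underside.
- finger_roll: Finger roll, the long one, 100 x 40 x 34 mm (x, y, z), 0.07 kg, on the same board, its middle about 110 mm to one side of that of the round roll. To be left alone. Origin: centre of its underside.
- board: Wooden bread board fixed to the counter, 130 x 230 x 12 mm (x, y, z). Origin: centre of its underside; the rolls stand on its top, 12 mm above. y runs along its length.
- small_carton: The small open cake carton of brown board, square, 105 x 105 mm and 60 mm high, walls 3 mm, fixed to the counter. Its lid hangs on its +x edge, leaning back, and reaches 160 mm above the counter. Origin: centre of its underside; the robot's side is its -x side.
- small_carton_mouth (a point): Centre of the small carton's open mouth, level with the rim, 60 mm above the counter.
- large_carton: The other, larger open cake carton, 120 x 150 mm (x, y) and 80 mm high, fixed; its lid leans back from its +x edge and reaches 195 mm above the counter. Not used. Origin: centre of its underside.
- tape_roll: Roll of brown packing tape lying flat, 104 mm across, 48 mm high, at the back. Bystander. Origin: centre of its underside.
- label_roll: Roll of round stickers standing on end, 60 mm across, 55 mm high, at the back. Bystander. Origin: centre of its underside.
- twine_spool: Spool of twine standing on end, 60 mm across, 80 mm high, at the back. Bystander. Origin: centre of its underside.
- stapler: Stapler, 130 x 34 x 55 mm, near the robot on the right. Bystander. Origin: centre of its underside.
- scissors: Scissors lying flat, 180 x 68 x 10 mm, near the robot on the left. Bystander. Origin: underside, below the screw.
Things that resemble listed ones, but are neither listed nor needed, are in the scene too. What is shaped like the round_roll but blue is not meant.

How it is judged (in metres and radians):
On the way, in this order (a step that is already met when the one before it is completed fails the run):
1. the gripper has picked the tongs up off the counter, still without the roll (contact force between the fingers and tongs above 1 N and height (world z) of tongs above 0.03 m and contact force between tongs and round_roll below 0.1 N), for 0.2 s.
2. the round roll is lifted off the board in the tongs (contact force between the fingers and tongs above 1 N and contact force between tongs and round_roll above 0.5 N and height (world z) of round_roll_mid above 0.06 m and contact force between board and round_roll below 0.05 N), for 0.3 s.
At the end, for the whole second after the job is handed in: The gripper holds the tongs and the tongs alone hold the round roll, at rest in the air: its middle within 25 mm of the centre of the small carton's mouth seen from above, and 32 to 140 mm above the rim; roll, tongs and arm do not touch the carton; the finger roll is within 20 mm of where it was (contact force between the fingers and tongs above 1 N and contact force between tongs and round_roll above 0.5 N and horizontal distance between round_roll_mid and small_carton_mouth below 0.025 m and z of round_roll_mid in the frame of small_carton_mouth between 0.032 and 0.14 m and contact force between small_carton and round_roll below 0.05 N and contact force between small_carton and tongs below 0.1 N and contact force between small_carton and the arm below 0.1 N and contact force between each of the arm, the fingers and round_roll below 0.1 N and linear speed of round_roll below 0.03 m/s and distance of finger_roll from where it was at the start of the episode below 0.02 m); the arm keeps its last pose, push and grip.
It fails at once if the round roll is touched by the fingers or the arm instead of the tongs (contact force between any of the fingers, the arm and round_roll above 0.5 N).
It fails at once if the finger roll is touched by the robot or moved by 20 mm (contact force between any of the fingers, the arm and finger_roll above 0.5 N or distance of finger_roll from where it was at the start of the episode above 0.02 m).
It fails at once if another thing on the counter is moved by 30 mm (distance of any of tape_roll, label_roll, twine_spool, stapler, scissors from where it was at the start of the episode above 0.03 m).
It also fails if it takes over 61 s, if anything falls off the work surface, if the arm or the gripper's body presses on something with over 40 N, if the wrist force passes 120 N, or if a joint passes its speed limit or range.

## Working session

There is one attempt and no reset: what is moved stays moved. The work goes in short steps, Python scripts to look and compute and a tool call to move; the robot and the scene stay as the last step left them, time stands still between calls to the robot, and variables do not carry over. Pictures are saved under pics/ and viewed, and the job is handed in when it is done.

Besides the shell and the picture viewer there is one more tool, called after "Request:" as name([rows], argument=value, ...), one row to a line, values as JSON. apply_moves: Moves the arm, as the interface text tells. Its arguments: {"type":"object","properties":{"targets":{"type":"array"},"grip":{"type":"number"},"force":{"type":"number"}},"required":["targets"]}

```bash
mkdir -p pics; cat > h.py <<'E'
import numpy as np,cv2
from rig import readout,capture,ctrl,nets
def snap(cam,fn):
    d=capture(cam); cv2.imwrite('pics/'+fn,cv2.cvtColor(d['img'],cv2.COLOR_RGB2BGR)); return d
def f(d): return d['img'].shape[0]/2/np.tan(np.radians(d['fov_y'])/2)
def back(d,u,v,z):
    r=np.array(d['rotation'])@np.array([(u-d['cx'])/f(d),(v-d['cy'])/f(d),1.])
    e=np.array(d['eye']); return e+r*(z-e[2])/r[2]
def proj(d,p):
    c=np.array(d['rotation']).T@(np.array(p,float)-np.array(d['eye'])); return f(d)*c[0]/c[2]+d['cx'],f(d)*c[1]/c[2]+d['cy']
E
python3 - <<'E'
from h import *
s=readout.sense();print(s, ctrl.grip_depth)
H={'tongs':16,'tongs_heads':16,'tongs_grip':16,'round_roll':32,'finger_roll':30,'board':12,'small_carton':40,'small_carton_mouth':60,'large_carton':50}
for c in ['top','scene','wrist']:
    d=snap(c,c+'0.png'); print(c,d['eye'],d['fov_y'],d['cx'],d['cy'],np.array(d['rotation']).round(3).tolist())
    if c=='wrist': continue
    for n,z in H.items():
        for b in nets.boxes_of(c,n)[:3]:
            u,v=b['location'][0]*512,b['location'][1]*384
            print(n,round(b['score'],2),round(u),round(v),back(d,u,v,z).round())
print(readout.sense()['time_s'])
E
```

```text
{'time_s': 0.0, 'joints': array([-1.38039895e+00,  3.13442942e-01,  1.49844466e+00,  1.21698119e-05,
        1.33100093e+00, -2.23373706e-01]), 'dq': array([ 3.29798086e-05, -1.31692537e-03, -9.37893239e-04,  4.28759590e-05,
        1.65408976e-03, -3.33227624e-04]), 'tau': array([-6.39146856e-04, -4.12266827e+01, -2.59739470e+01, -2.35924354e-04,
        4.18673706e-03, -4.47712625e-05]), 'eef_pos': array([ 211.05505279, -480.52506208,  303.33577528]), 'ee_rot': array([-6.47755048e-04,  9.78675502e-01,  2.05411397e-01,  1.65919202e-05]), 'force': array([-0.02420862, -0.28587958,  0.22394612]), 'wrist_torque': array([ 0.02025004, -0.03757146,  0.0494271 ]), 'grip_width': 1.0003003895166793} 53.900000000000006
top [ 427.69999217    2.15283473 1354.18927334] 43.54878475187642 254.8756493417943 203.9265333971936 [0.023, -0.706, 0.707, -0.035]Traceback (most recent call last):
  File "<stdin>", line 10, in <module>
  File "h.py", line 7, in back
    r=np.array(d['rotation'])@np.array([(u-d['cx'])/f(d),(v-d['cy'])/f(d),1.])
      ~~~~~~~~~~~~~~~~~~~~~~~^~~~~~~~~~~~~~~~~~~~~~~~~~~~~~~~~~~~~~~~~~~~~~~~~
ValueError: matmul: Input operand 1 has a mismatch in its core dimension 0, with gufunc signature (n?,k),(k,m?)->(n?,m?) (size 3 is different from 4)
```

```bash
cat >> h.py <<'E'
from scipy.spatial.transform import Rotation as R
def rm(q): return R.from_quat(np.array(q)[[1,2,3,0]]).as_matrix()
def back(d,u,v,z):
    r=rm(d['rotation'])@np.array([(u-d['cx'])/f(d),(v-d['cy'])/f(d),1.])
    e=np.array(d['eye']); return e+r*(z-e[2])/r[2]
def proj(d,p):
    c=rm(d['rotation']).T@(np.array(p,float)-np.array(d['eye'])); return f(d)*c[0]/c[2]+d['cx'],f(d)*c[1]/c[2]+d['cy']
E
python3 - <<'E'
from h import *
H={'tongs':16,'tongs_heads':16,'tongs_grip':16,'round_roll':32,'finger_roll':30,'board':12,'small_carton':40,'small_carton_mouth':60,'large_carton':50}
for c in ['top','scene','wrist']:
    d=snap(c,c+'0.png'); print(c,d['eye'],d['fov_y'],d['cx'],d['cy'],rm(d['rotation']).round(3).tolist())
    if c=='wrist': continue
    for n,z in H.items():
        for b in nets.boxes_of(c,n)[:3]:
            u,v=b['location'][0]*512,b['location'][1]*384
            print(n,round(b['score'],2),round(u),round(v),back(d,u,v,z).round())
print(readout.sense()['time_s'])
E
```

```text
top [ 427.69999217    2.15283473 1354.18927334] 43.54878475187642 254.8756493417943 203.9265333971936 [[-0.002, -0.997, 0.082], [-1.0, 0.0, -0.018], [0.018, -0.082, -0.996]]
tongs 0.57 370 199 [ 552. -345.   16.]
tongs_heads 0.84 384 211 [ 517. -383.   16.]
tongs_grip 0.62 167 117 [784. 225.  16.]
tongs_grip 0.57 371 206 [ 533. -348.   16.]
tongs_grip 0.44 104 180 [605. 399.  16.]
round_roll 0.84 222 204 [537.  69.  32.]
round_roll 0.72 229 152 [681.  50.  32.]
round_roll 0.56 266 249 [412. -51.  32.]
finger_roll 0.95 182 205 [533. 179.  30.]
board 0.67 208 199 [551. 109.  12.]
small_carton 0.71 105 183 [594. 388.  40.]
small_carton 0.49 166 116 [781. 226.  40.]
small_carton_mouth 0.78 102 182 [595. 391.  60.]
small_carton_mouth 0.26 209 198 [551. 104.  60.]
large_carton 0.91 293 185 [ 588. -126.   50.]
large_carton 0.42 185 206 [529. 169.  50.]
scene [1127.02212857  369.28270758 1254.53626796] 46.61773415697388 259.23379581444374 184.90459231758578 [[-0.535, 0.724, -0.435], [0.845, 0.462, -0.269], [0.006, -0.511, -0.859]]
tongs 0.68 163 145 [ 542. -382.   16.]
tongs_heads 0.92 160 143 [ 543. -393.   16.]
tongs_grip 0.85 158 143 [ 544. -401.   16.]
tongs_grip 0.2 221 175 [ 536. -145.   16.]
round_roll 0.78 245 242 [697.  56.  32.]
round_roll 0.78 259 160 [427. -64.  32.]
round_roll 0.74 275 200 [529.  57.  32.]
finger_roll 0.92 307 219 [531. 172.  30.]
board 0.96 290 219 [551. 127.  12.]
small_carton 0.78 363 260 [565. 375.  40.]
small_carton 0.47 279 202 [531.  74.  40.]
large_carton 0.79 223 175 [ 548. -127.   50.]
wrist [ 287.35975731 -445.63320599  373.13472625] 68.69092128661899 255.68525161006943 192.64958437236447 [[0.401, -0.867, -0.295], [-0.916, -0.38, -0.129], [0.0, 0.322, -0.947]]
1.15
```

```bash
python3 - <<'E'
import cv2
for c in ['top0','scene0']:
    i=cv2.imread(f'pics/{c}.png'); cv2.imwrite(f'pics/{c}_b.png',cv2.resize(i,(800,600),interpolation=cv2.INTER_CUBIC))
E
```

```text
(no output)
```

View pics/top0_b.png

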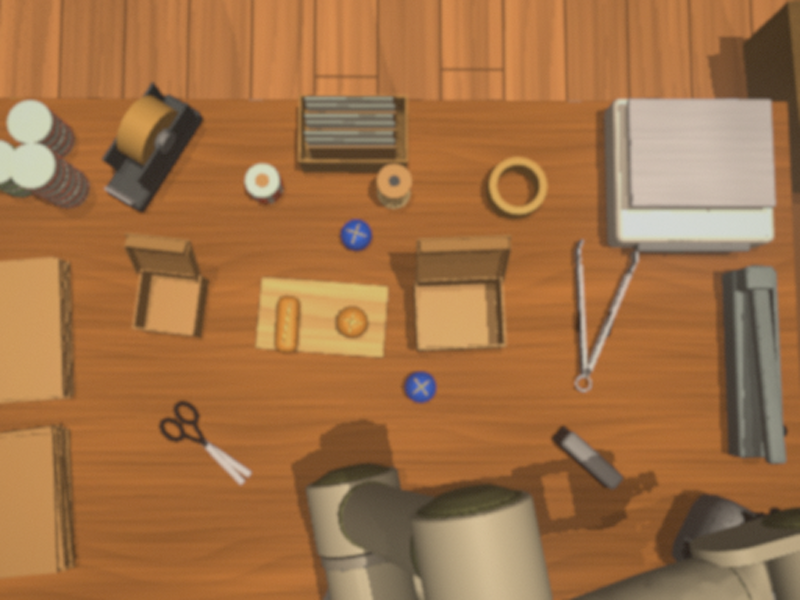

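View pics/scene0_b.png

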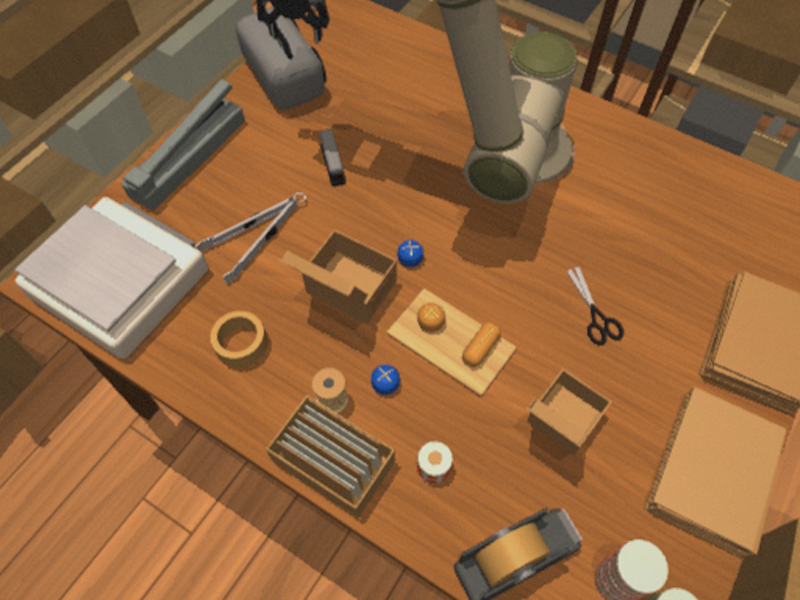

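View pics/wrist0.png

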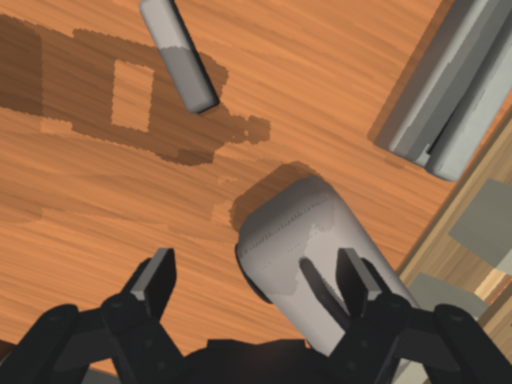

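```bash
python3 - <<'E'
import cv2
i=cv2.imread('pics/top0.png')
cv2.imwrite('pics/t1.png',cv2.resize(i[140:270,340:460],(720,780)[:2] if 0 else (552,598),interpolation=cv2.INTER_CUBIC))
cv2.imwrite('pics/t2.png',cv2.resize(i[140:240,70:260],(798,420),interpolation=cv2.INTER_CUBIC))
E
```

```text
(no output)
```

View pics/t1.png

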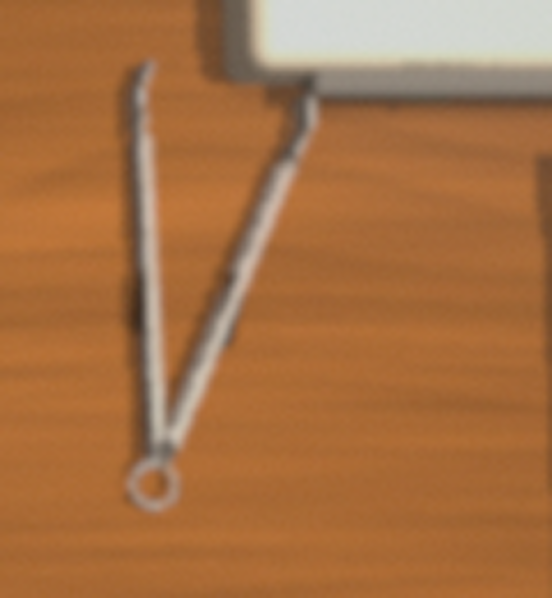

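View pics/t2.png

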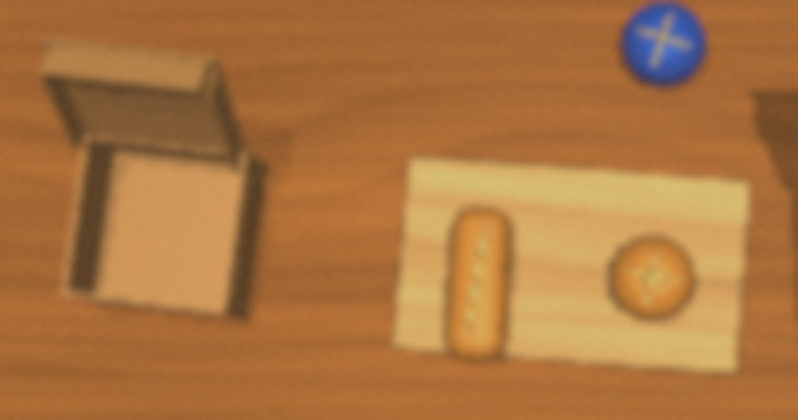

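```bash
python3 - <<'E'
from h import *
d=capture('top')
c=lambda u,v:(340+u/4.6,140+v/4.6)
r=back(d,*c(165,450),30);l=back(d,*c(146,72),30);q=back(d,*c(311,90),30)
m=(l+q)/2;ax=m-r
print(r,l,q,np.linalg.norm(ax),np.degrees(np.arctan2(ax[1],ax[0])))
h=ax/np.linalg.norm(ax);print('origin',r+95*h, 'fromheads',m-122*h)
print('ring',back(d,*c(154,485),16))
k=lambda u,v:(70+u/4.2,140+v/4.2)
print('roll',back(d,*k(651,278),32),'finger',back(d,*k(480,282),35))
cs=[back(d,*k(u,v),60) for u,v in [(85,143),(262,160),(240,320),(65,293)]]
print('carton',np.array(cs).round(),np.mean(cs,0))
print('board',[back(d,*k(u,v),12).round() for u,v in[(408,158),(750,182),(737,370),(395,347)]])
E
```

```text
[ 443.27301666 -355.22734062   30.        ] [ 672.81865622 -348.73822604   30.        ] [ 661.90053489 -449.45171267   30.        ] 228.3400177184043 -11.076261026156084
origin [ 536.50338954 -373.4783015    30.        ] fromheads [ 547.63216933 -375.65689328   30.        ]
ring [ 422.29827988 -351.8398959    16.        ]
roll [530.78029252  61.14928686  32.        ] finger [527.93841806 172.69127796  35.        ]
carton [[616. 424.  60.]
 [605. 310.  60.]
 [502. 322.  60.]
 [519. 434.  60.]] [560.30219503 372.48016689  60.        ]
board [array([613., 225.,  12.]), array([597.,  -4.,  12.]), array([471.,   5.,  12.]), array([486., 231.,  12.])]
```

Request:
apply_moves([
  [4.3,0.44,0.4,0],
  [4.3,0.44,0.4,0],
  [4.3,0.44,0.4,0],
  [4.3,0.44,0.4,0],
  [4.3,0.44,0.4,0],
  [4.3,0.44,0.4,0],
  [4.3,0.44,0.4,0],
  [4.3,0.44,0.4,0],
], grip=8.5, force=40)

```text
time_s: 2.0
eef_pos: [541.8, -373.8, 271.7]
ee_rot: [0.0, 0.979, 0.205, 0.0]
force: [-1.0, -0.7, 0.5]
grip_width: 0.999
```

Request:
apply_moves([
  [0,0,0,7],
  [0,0,0,7],
  [0,0,0,7],
  [0,0,0,7],
  [0,0,0,6.7],
  [0,0,0,0],
])

```text
time_s: 2.6
eef_pos: [540.2, -374.6, 271.8]
ee_rot: [-0.0, 0.995, -0.096, -0.0]
force: [0.5, 0.4, -0.1]
grip_width: 0.997
```

```bash
cat >> h.py <<'E'
def st():
    s=readout.sense(); M=rm(s['ee_rot']); p=s['eef_pos']
    print('t',round(s['time_s'],2),'p',p.round(1),'yaw',np.degrees(np.arctan2(M[1,0],M[0,0])).round(2),'zax',M[:,2].round(3),'F',s['force'].round(2),'T',s['wrist_torque'].round(2),'g',round(s['grip_width'],3),'depth',ctrl.grip_depth)
    return s,M,p
def delta(tx,ty,tz):
    s,M,p=st(); print('tool shift cm',(M.T@(np.array([tx,ty,tz])-p)/10).round(2))
E
python3 - <<'E'
from h import *
st();d=snap('wrist','w1.png');print(d['eye'])
E
```

```text
t 2.6 p [ 540.2 -374.6  271.8] yaw -11.05 zax [-0.  0. -1.] F [ 0.54  0.36 -0.13] T [-0.02 -0.05  0.01] g 0.997 depth 53.900000000000006
[ 621.97451818 -388.8867319   340.99283733]
```

View pics/w1.png

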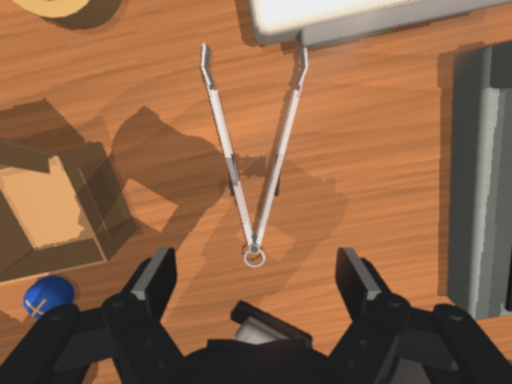

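```bash
python3 - <<'E'
import cv2
i=cv2.imread('pics/w1.png')
cv2.imwrite('pics/w1c.png',cv2.resize(i[20:280,170:340],None,fx=2.3*1,fy=2.3,interpolation=cv2.INTER_CUBIC))
E
```

```text
(no output)
```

View pics/w1c.png

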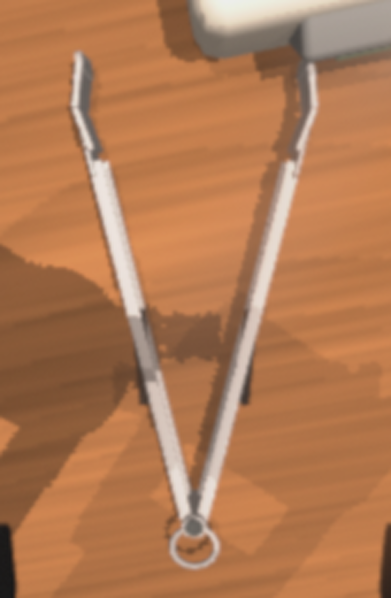

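```bash
python3 - <<'E'
from h import *
d=capture('wrist')
c=lambda u,v:(170+u/2.3,20+v/2.3)
r=back(d,*c(194,526),32);l=back(d,*c(73,104),32);q=back(d,*c(316,107),32);t1=back(d,*c(79,55),32);t2=back(d,*c(310,62),32)
pl=back(d,*c(142,356),22);pr=back(d,*c(249,356),22)
m=(l+q)/2;ax=m-r;h=ax/np.linalg.norm(ax);yaw=np.degrees(np.arctan2(ax[1],ax[0]))
print(r,l,q,np.linalg.norm(l-q),np.linalg.norm(ax),yaw)
print('origin',r+95*h,'pads',pl,pr,(pl+pr)/2,np.linalg.norm(pl-pr),'ring',back(d,*c(194,547),16),'tips',(t1+t2)/2)
E
```

```text
[ 446.65145059 -353.07884338   32.        ] [ 662.07580651 -340.91930039   32.        ] [ 640.79587994 -445.17621082   32.        ] 106.40647840241972 208.64841579092857 -11.043900054113935
origin [ 539.89211684 -371.27714432   32.        ] pads [ 542.51237839 -344.58375672   22.        ] [ 532.20263836 -398.21323539   22.        ] [ 537.35750837 -371.39849606   22.        ] 54.61146145153343 ring [ 424.09711385 -348.62648059   16.        ] tips [ 669.5392418  -396.59585205   32.        ]
```

Request:
apply_moves([
  [-0.13,-0.31,0,0],
  [0,0,3,0],
  [0,0,3,0],
  [0,0,3,0],
  [0,0,2,0],
  [0,0,1,0],
  [0,0,0,0],
], grip=7.4)

```text
time_s: 3.4
eef_pos: [539.3, -371.0, 150.9]
ee_rot: [-0.001, 0.995, -0.095, -0.001]
force: [-0.9, 0.8, -0.0]
grip_width: 0.867
```

```bash
python3 - <<'E'
from h import *
st();d=snap('wrist','w2.png');print(d['eye'])
E
```

```text
t 3.4 p [ 539.3 -371.   150.9] yaw -10.94 zax [-0.001  0.001 -1.   ] F [-0.9   0.83 -0.03] T [-0.04  0.04 -0.02] g 0.867 depth 53.900000000000006
[ 621.16367987 -385.19783102  220.03783767]
```

View pics/w2.png

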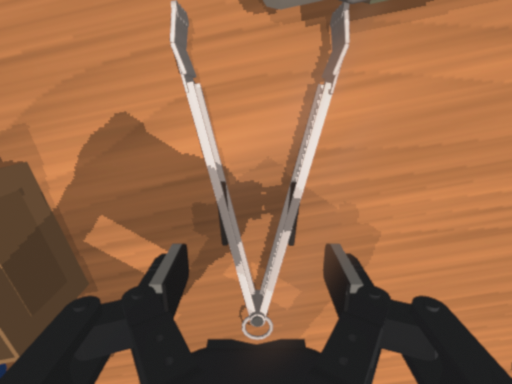

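Request:
apply_moves([
  [0,0,3,0],
  [0,0,2,0],
  [0,0,1.5,0],
  [0,0,0.5,0],
  [0,0,0.3,0],
  [0,0,0,0],
])

```text
time_s: 4.05
eef_pos: [539.8, -371.6, 79.7]
ee_rot: [0.0, 0.995, -0.096, 0.0]
force: [0.9, 0.8, -0.4]
grip_width: 0.867
```

```bash
python3 - <<'E'
from h import *
st();d=snap('wrist','w3.png')
E
```

```text
t 4.05 p [ 539.8 -371.6   79.7] yaw -10.99 zax [ 0.001 -0.001 -1.   ] F [ 0.86  0.8  -0.42] T [ 0.05 -0.01  0.02] g 0.867 depth 53.900000000000006
```

View pics/w3.png

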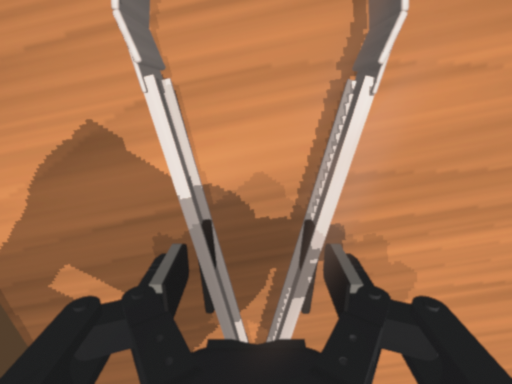

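Request:
apply_moves([
  [0,0,0.3,0],
  [0,0,0.2,0],
  [0,0,0,0],
])

```text
time_s: 4.4
eef_pos: [539.4, -371.3, 73.7]
ee_rot: [-0.0, 0.995, -0.096, -0.0]
force: [0.2, -0.2, 0.1]
grip_width: 0.871
```

Request:
apply_moves([
  [0,0,0,0],
  [0,0,0,0],
  [0,0,0,0],
], grip=5.9)

```text
time_s: 4.7
eef_pos: [539.7, -371.6, 74.5]
ee_rot: [0.0, 0.995, -0.096, 0.0]
force: [-0.3, -1.3, 3.0]
grip_width: 0.695
```

Request:
apply_moves([
  [0,0,0,0],
  [0,0,0,0],
  [0,0,0,0],
  [0,0,0,0],
], grip=5.3)

```text
time_s: 5.1
eef_pos: [540.1, -371.8, 75.1]
ee_rot: [0.001, 0.995, -0.096, 0.001]
force: [0.7, -0.8, 7.7]
grip_width: 0.624
```

```bash
python3 - <<'E'
from h import *
st();d=snap('wrist','w4.png')
E
```

```text
t 5.1 p [ 540.1 -371.8   75.1] yaw -11.0 zax [ 0.002 -0.002 -1.   ] F [ 0.66 -0.81  7.75] T [-0.06 -0.06 -0.07] g 0.624 depth 53.900000000000006
```

View pics/w4.png

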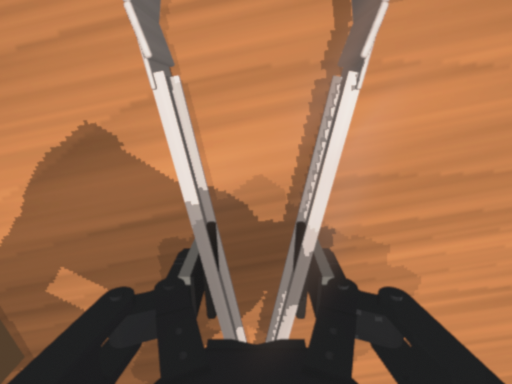

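Request:
apply_moves([
  [0,0,-0.5,0],
  [0,0,-1,0],
  [0,0,-1.5,0],
  [0,0,-2,0],
  [0,0,-2,0],
  [0,0,0,0],
  [0,0,0,0],
  [0,0,0,0],
])

```text
time_s: 5.95
eef_pos: [539.2, -371.0, 142.8]
ee_rot: [-0.001, 0.995, -0.096, -0.001]
force: [0.3, 0.6, -1.6]
grip_width: 0.618
```

```bash
python3 - <<'E'
from h import *
st();d=snap('wrist','w5.png');d=snap('scene','s5.png')
i=cv2.imread('pics/s5.png');cv2.imwrite('pics/s5c.png',cv2.resize(i[60:260,80:320],None,fx=3,fy=3,interpolation=cv2.INTER_CUBIC))
E
```

```text
t 5.95 p [ 539.2 -371.   142.8] yaw -10.99 zax [-0.001  0.001 -1.   ] F [ 0.32  0.63 -1.61] T [ 0.03 -0.03 -0.01] g 0.618 depth 53.900000000000006
```

View pics/w5.png

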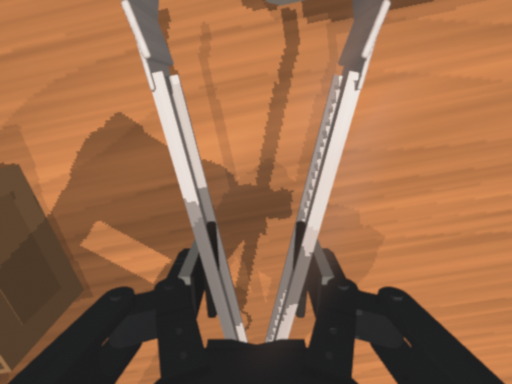

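View pics/s5c.png

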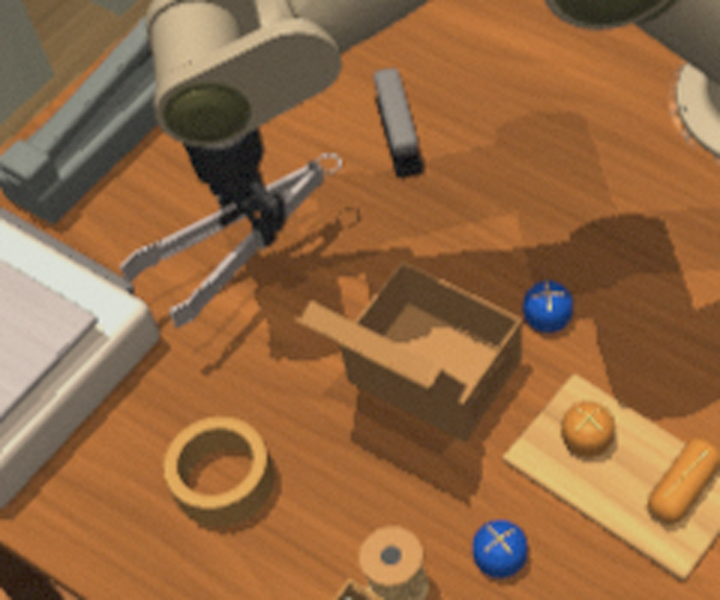

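Request:
apply_moves([
  [0,0,-4,0],
  [0,0,-4.5,0],
  [0,0,-4.5,0],
  [0,0,-4,0],
  [-1.03,-2,-1,0],
  [-2.03,-4,0,0],
  [-2.03,-4,0,0],
  [-2.03,-4,0,0],
])

```text
time_s: 6.85
eef_pos: [495.5, -218.8, 323.2]
ee_rot: [-0.0, 0.995, -0.096, -0.0]
force: [-0.1, -0.2, 0.1]
grip_width: 0.623
```

Request:
apply_moves([
  [-2.03,-4,0,0],
  [-2.03,-4,0,0],
  [-2.03,-4,0,0],
  [-2.03,-4,0,0],
  [-2.03,-4,0,0],
  [-2.03,-4,0,0],
  [-1.03,-2,0,-5],
  [0,0,0,-6],
])

```text
time_s: 7.65
eef_pos: [415.2, 62.4, 323.7]
ee_rot: [-0.0, 1.0, 0.004, -0.0]
force: [0.1, -0.9, -1.2]
grip_width: 0.623
```

Request:
apply_moves([
  [0,0,0,0],
  [0,0,0,0],
])

```text
time_s: 7.85
eef_pos: [416.3, 59.9, 323.6]
ee_rot: [-0.0, 1.0, -0.001, -0.0]
force: [0.4, 0.9, -0.8]
grip_width: 0.625
```

```bash
python3 - <<'E'
from h import *
st();d=snap('wrist','w6.png')
for n,z in {'round_roll':32,'finger_roll':30}.items():
    for b in nets.boxes_of('wrist',n)[:3]:
        u,v=b['location'][0]*512,b['location'][1]*384
        print(n,round(b['score'],2),round(u),round(v),back(d,u,v,z).round())
E
```

```text
t 7.85 p [416.3  59.9 323.6] yaw -0.17 zax [-0.001  0.    -1.   ] F [ 0.44  0.91 -0.82] T [-0.01 -0.02 -0.02] g 0.625 depth 53.900000000000006
round_roll 0.72 254 66 [534.  63.  32.]
round_roll 0.69 353 164 [416. -66.  32.]
finger_roll 0.67 199 166 [413. 136.  30.]
finger_roll 0.62 170 54 [548. 161.  30.]
```

View pics/w6.png

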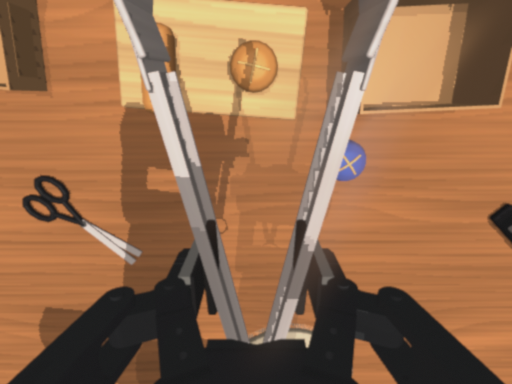

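Request:
apply_moves([
  [0.1,-0.2,1.4,0],
  [0,0,4,0],
  [0,0,4,0],
  [0,0,4,0],
  [0,0,3,0],
  [0,0,1,0],
  [0,0,0,0],
  [0,0,0,0],
])

```text
time_s: 8.8
eef_pos: [418.0, 61.9, 151.1]
ee_rot: [0.0, 1.0, -0.0, 0.001]
force: [-0.3, -0.4, -1.9]
grip_width: 0.625
```

```bash
python3 - <<'E'
from h import *
st();d=snap('wrist','w7.png')
for n,z in {'round_roll':32,'finger_roll':30}.items():
    for b in nets.boxes_of('wrist',n)[:3]:
        u,v=b['location'][0]*512,b['location'][1]*384
        print(n,round(b['score'],2),round(u),round(v),back(d,u,v,z).round())
print(proj(d,[532,62,56]))
d=snap('scene','s7.png')
i=cv2.imread('pics/s7.png');cv2.imwrite('pics/s7c.png',cv2.resize(i[120:280,200:400],None,fx=3.6,fy=3.6,interpolation=cv2.INTER_CUBIC))
E
```

```text
t 8.8 p [418.   61.9 151.1] yaw -0.02 zax [ 0.002 -0.    -1.   ] F [-0.29 -0.43 -1.86] T [ 0.01 -0.08 -0.01] g 0.625 depth 53.900000000000006
round_roll 0.91 413 211 [424. -51.  32.]
round_roll 0.79 255 39 [534.  64.  32.]
finger_roll 0.77 72 63 [522. 177.  30.]
finger_roll 0.53 201 169 [454. 101.  30.]
(np.float64(258.5380807845456), np.float64(35.01853048795587))
```

View pics/w7.png

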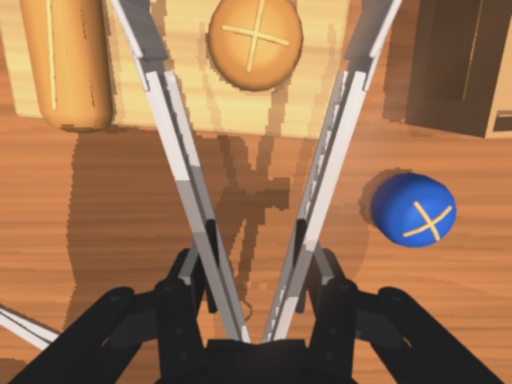

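View pics/s7c.png

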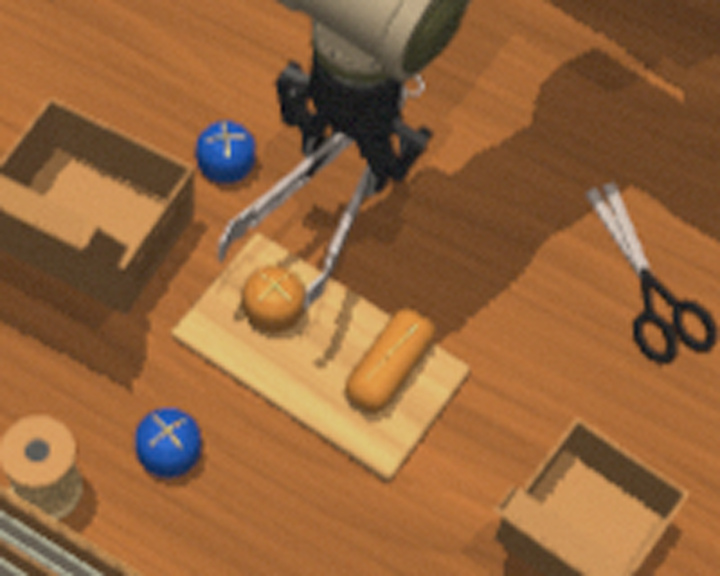

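Request:
apply_moves([
  [0.1,-0.05,1.8,0],
  [0,0,1.5,0],
  [0,0,1.3,0],
  [0,0,0.8,0],
  [0,0,0.4,0],
  [0,0,0,0],
  [0,0,0,0],
])

```text
time_s: 9.7
eef_pos: [418.5, 62.6, 92.4]
ee_rot: [0.0, 1.0, 0.0, 0.0]
force: [-0.1, -0.6, -1.1]
grip_width: 0.626
```

```bash
python3 - <<'E'
from h import *
st();d=snap('wrist','w8.png')
d=snap('scene','s8.png')
i=cv2.imread('pics/s8.png');cv2.imwrite('pics/s8c.png',cv2.resize(i[120:280,200:400],None,fx=3.6,fy=3.6,interpolation=cv2.INTER_CUBIC))
E
```

```text
t 9.7 p [418.5  62.6  92.4] yaw 0.01 zax [ 0.001 -0.    -1.   ] F [-0.07 -0.62 -1.14] T [-0.02 -0.   -0.01] g 0.626 depth 53.900000000000006
```

View pics/w8.png

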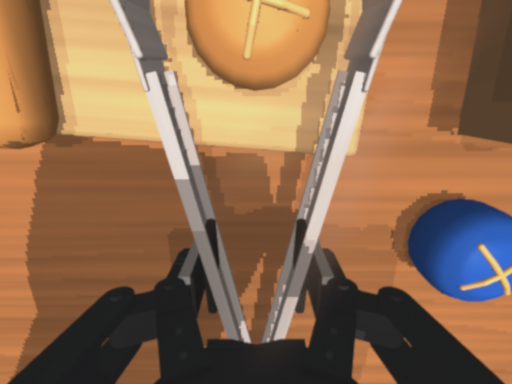

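View pics/s8c.png

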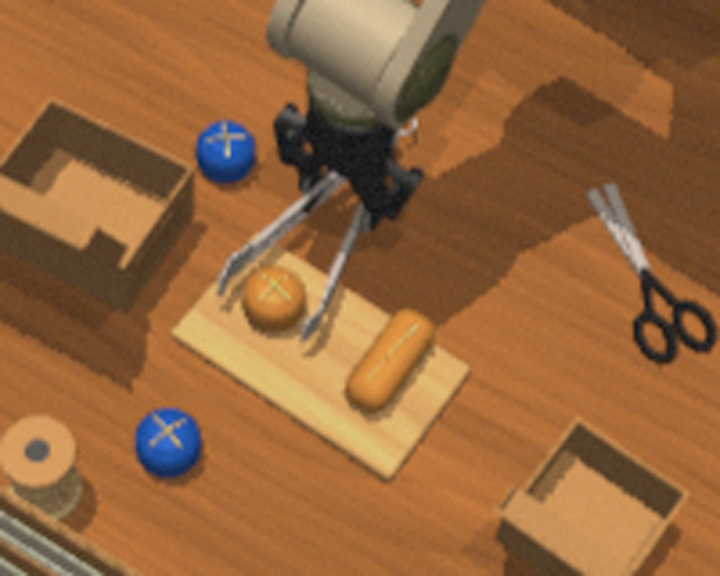

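Request:
apply_moves([
  [0,0,0,0],
  [0,0,0,0],
  [0,0,0,0],
], grip=4.4)

```text
time_s: 10.1
eef_pos: [418.2, 62.6, 92.0]
ee_rot: [0.0, 1.0, 0.0, 0.0]
force: [-0.6, 0.2, -1.2]
grip_width: 0.517
```

Request:
apply_moves([
  [0,0,0,0],
  [0,0,0,0],
  [0,0,0,0],
  [0,0,0,0],
  [0,0,0,0],
], grip=3.0, force=45)

```text
time_s: 10.6
eef_pos: [418.3, 62.6, 91.9]
ee_rot: [0.0, 1.0, 0.0, 0.0]
force: [0.2, -0.1, 0.2]
grip_width: 0.45
```

```bash
python3 - <<'E'
from h import *
st();d=snap('wrist','w9.png')
E
```

```text
t 10.6 p [418.3  62.6  91.9] yaw 0.01 zax [ 0. -0. -1.] F [ 0.17 -0.07  0.25] T [ 0.05 -0.14  0.04] g 0.45 depth 53.900000000000006
```

View pics/w9.png

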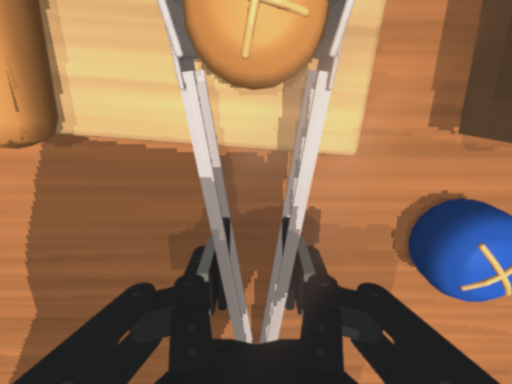

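Request:
apply_moves([
  [0,0,-0.3,0],
  [0,0,-0.6,0],
  [0,0,-1,0],
  [0,0,-1.2,0],
  [0,0,-1.5,0],
  [0,0,-1,0],
  [0,0,0,0],
  [0,0,0,0],
])

```text
time_s: 11.45
eef_pos: [418.1, 62.6, 147.9]
ee_rot: [0.0, 1.0, 0.0, 0.0]
force: [-0.5, -0.3, -1.9]
grip_width: 0.45
```

```bash
python3 - <<'E'
from h import *
st();d=snap('wrist','w10.png')
d=snap('scene','s10.png')
i=cv2.imread('pics/s10.png');cv2.imwrite('pics/s10c.png',cv2.resize(i[120:280,200:400],None,fx=3.6,fy=3.6,interpolation=cv2.INTER_CUBIC))
E
```

```text
t 11.45 p [418.1  62.6 147.9] yaw 0.01 zax [ 0. -0. -1.] F [-0.54 -0.3  -1.9 ] T [-0.01  0.03 -0.04] g 0.45 depth 53.900000000000006
```

View pics/w10.png

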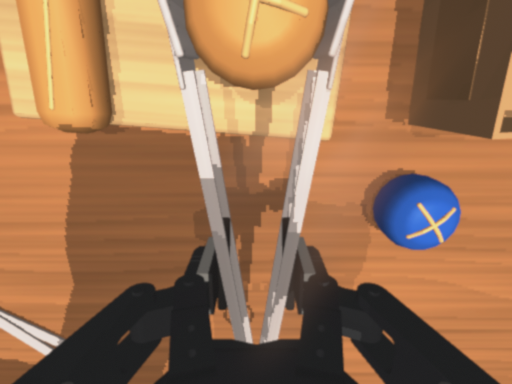

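View pics/s10c.png

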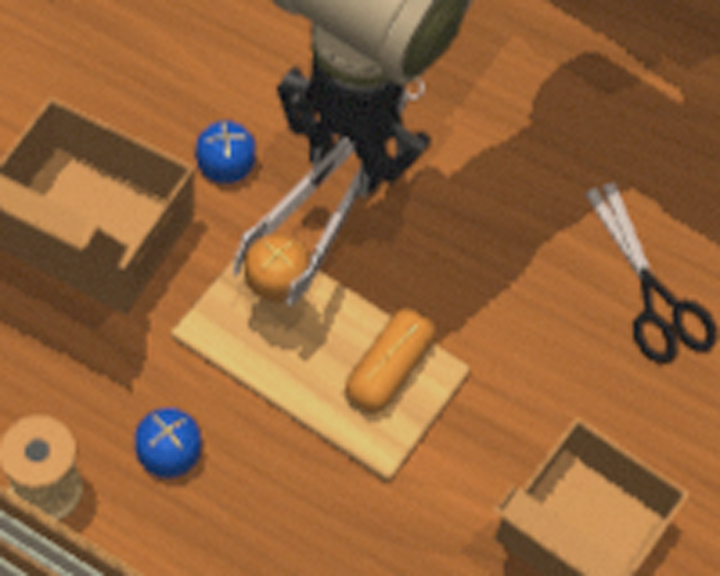

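```bash
python3 - <<'E'
from h import *
d=capture('scene')
i=cv2.cvtColor(d['img'],cv2.COLOR_RGB2BGR);cv2.imwrite('pics/s11c.png',cv2.resize(i[220:300,320:410],None,fx=7,fy=7,interpolation=cv2.INTER_CUBIC))
d=capture('top');i=cv2.cvtColor(d['img'],cv2.COLOR_RGB2BGR);cv2.imwrite('pics/t11c.png',cv2.resize(i[140:225,75:145],None,fx=7,fy=7,interpolation=cv2.INTER_CUBIC))
E
```

```text
(no output)
```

View pics/s11c.png

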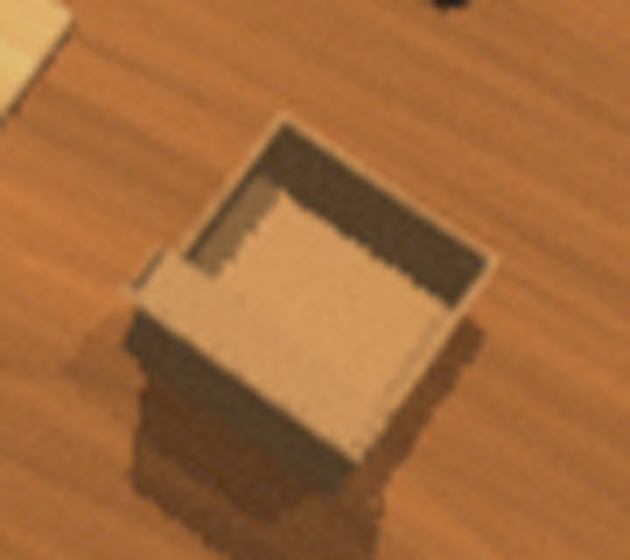

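View pics/t11c.png

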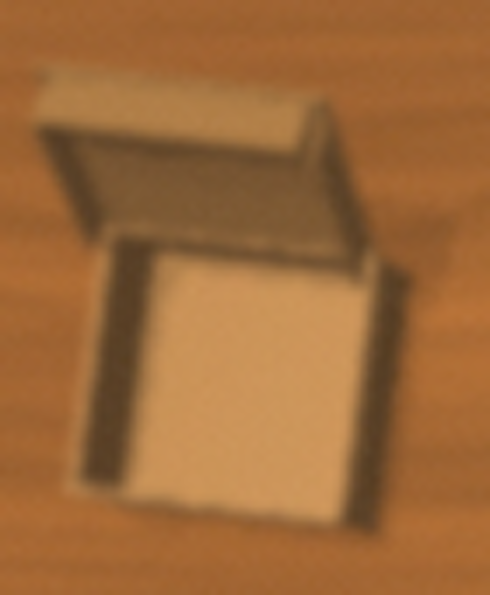

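```bash
python3 - <<'E'
from h import *
d=capture('top')
cs=[back(d,75+u/7,140+v/7,60)[:2] for u,v in [(97,238),(373,264),(345,526),(70,490)]];print(np.round(cs),np.mean(cs,0))
d=capture('scene')
cs=[back(d,320+u/7,220+v/7,60)[:2] for u,v in [(285,115),(496,260)]];print(np.round(cs))
a,b=cs;e=b-a;e/=np.linalg.norm(e);n=np.array([e[1],-e[0]]);print(np.linalg.norm(b-a),(a+b)/2+52.5*n,(a+b)/2-52.5*n,np.degrees(np.arctan2(e[1],e[0])))
E
```

```text
[[616. 427.]
 [606. 321.]
 [505. 330.]
 [518. 435.]] [561.13536129 378.40270937]
[[511. 339.]
 [523. 439.]]
101.37419302108603 [568.96994061 382.82778327] [464.71945436 395.35120601] 83.14998593436621
```

Request:
apply_moves([
  [0,0,-1,0],
  [0,0,-2,0],
  [0,0,-2,0],
  [0,0,-2,0],
  [0,0,-1.2,0],
  [0,-0.7,0,0],
  [0.2,-1.5,0,0],
  [0.2,-2,0,0],
])

```text
time_s: 12.55
eef_pos: [422.0, 105.2, 229.6]
ee_rot: [-0.0, 1.0, -0.0, -0.0]
force: [0.6, 0.8, -1.9]
grip_width: 0.456
```

Request:
apply_moves([
  [0.3,-2.5,0,0],
  [0.3,-2.5,0,0],
  [0.3,-2.5,0,0],
  [0.3,-2.5,0,0],
  [0.3,-2.5,0,0],
  [0.3,-2.5,0,0],
  [0.3,-2.5,0,0],
  [0.3,-2.5,0,0],
])

```text
time_s: 13.35
eef_pos: [445.7, 306.1, 229.1]
ee_rot: [0.0, 1.0, 0.0, -0.001]
force: [1.0, -0.4, -1.3]
grip_width: 0.446
```

Request:
apply_moves([
  [0.2,-2.5,0,0],
  [0,-2,0,0],
  [0,-1.5,0,0],
  [0,-1,0,0],
  [0,-0.5,0,0],
  [0,0,0,0],
  [0,0,0,0],
  [0,0,0,0],
])

```text
time_s: 14.15
eef_pos: [448.3, 379.1, 229.9]
ee_rot: [0.0, 1.0, -0.0, -0.0]
force: [-0.1, -0.8, -2.8]
grip_width: 0.452
```

```bash
python3 - <<'E'
from h import *
delta(448,380,195);d=snap('wrist','w12.png')
d=snap('scene','s12.png')
i=cv2.imread('pics/s12.png');cv2.imwrite('pics/s12c.png',cv2.resize(i[150:310,260:460],None,fx=3.6,fy=3.6,interpolation=cv2.INTER_CUBIC))
d=snap('top','t12.png')
i=cv2.imread('pics/t12.png');cv2.imwrite('pics/t12c.png',cv2.resize(i[130:260,50:240],None,fx=4,fy=4,interpolation=cv2.INTER_CUBIC))
E
```

```text
t 14.15 p [448.3 379.1 229.9] yaw -0.03 zax [-0. -0. -1.] F [-0.09 -0.83 -2.81] T [-0.01  0.08 -0.02] g 0.452 depth 53.900000000000006
tool shift cm [-0.03 -0.09  3.49]
```

View pics/w12.png

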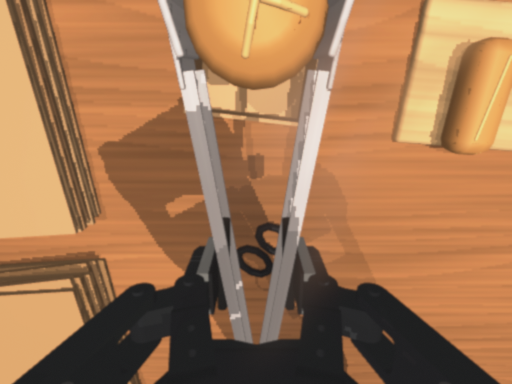

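View pics/s12c.png

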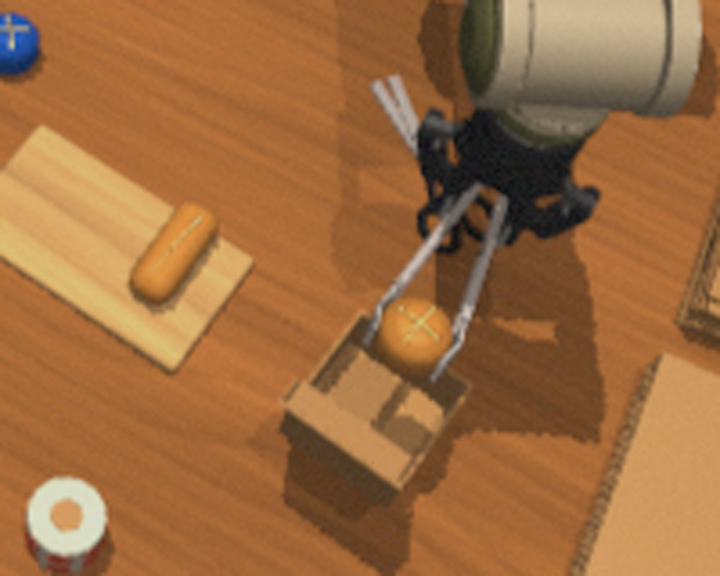

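View pics/t12c.png

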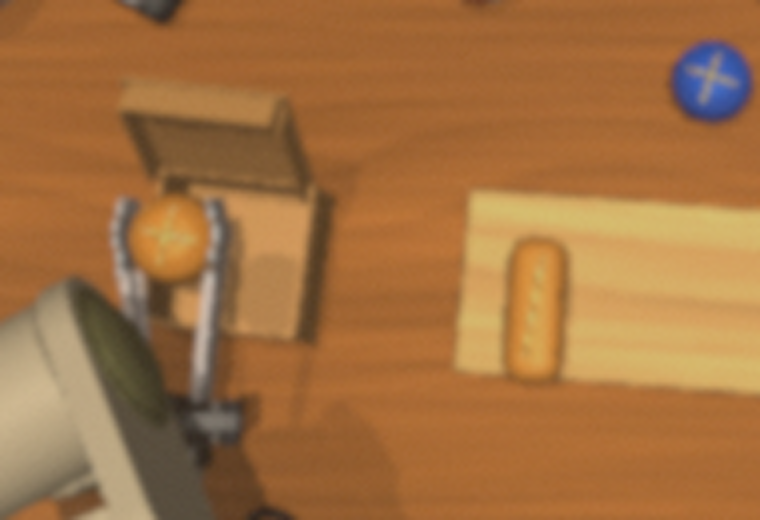

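```bash
python3 - <<'E'
from h import *
d=capture('top');print(back(d,92,189.5,172));s=capture('scene');print(back(s,375.8,241.7,172))
for c,x in((d,0),(s,0)): print(proj(c,[564,380,172]))
E
```

```text
[561.08736175 381.88807646 172.        ]
[560.91124421 381.76359694 172.        ]
(np.float64(92.803159115804), np.float64(188.32346579603387))
(np.float64(374.6916043512154), np.float64(242.28241357671226))
```

Request:
apply_moves([
  [0,-0.1,0.5,0],
  [0,0,1,0],
  [0,0,1,0],
  [0,0,0.7,0],
  [0,0,0.2,0],
  [0,0,0,0],
  [0,0,0,0],
  [0,0,0,0],
])

```text
time_s: 15.2
eef_pos: [448.3, 380.7, 196.3]
ee_rot: [-0.0, 1.0, 0.0, 0.0]
force: [-1.1, 0.6, -1.6]
grip_width: 0.451
```

Request:
apply_moves([
  [0,0,0,0],
  [0,0,0,0],
  [0,0,0,0],
  [0,0,0,0],
  [0,0,0,0],
])

```text
time_s: 15.7
eef_pos: [448.2, 380.6, 195.9]
ee_rot: [0.0, 1.0, 0.0, -0.0]
force: [1.3, -0.5, -1.6]
grip_width: 0.448
```

```bash
python3 - <<'E'
from h import *
st()
d=snap('scene','s13.png')
i=cv2.imread('pics/s13.png');cv2.imwrite('pics/s13c.png',cv2.resize(i[150:310,260:460],None,fx=3.6,fy=3.6,interpolation=cv2.INTER_CUBIC))
snap('top','t13.png')
i=cv2.imread('pics/t13.png');cv2.imwrite('pics/t13c.png',cv2.resize(i[130:260,50:240],None,fx=4,fy=4,interpolation=cv2.INTER_CUBIC))
E
```

```text
t 15.7 p [448.2 380.6 195.9] yaw 0.01 zax [-0. -0. -1.] F [ 1.27 -0.45 -1.63] T [ 0.03  0.02 -0.02] g 0.448 depth 53.900000000000006
```

View pics/s13c.png

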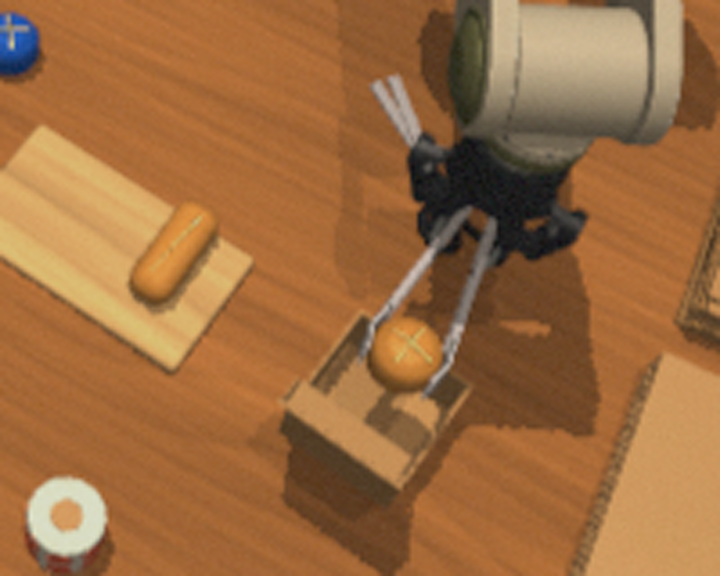

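View pics/t13c.png

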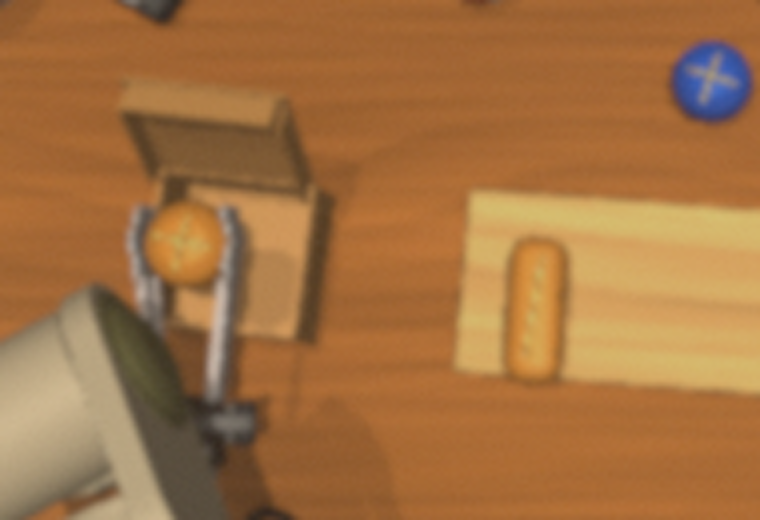

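```bash
python3 - <<'E'
from h import *
d=capture('top');s=capture('scene')
for z in(120,136,150): print(z,back(d,96.2,190.8,z).round(1),back(s,374.4,247.8,z).round(1))
print('rim centre px top',(np.array(proj(d,[564,380,60]))-[50,130])*4,'scene',(np.array(proj(s,[564,380,60]))-[260,150])*3.6)
for dx,dy in[(-52,-52),(-52,52),(52,52),(52,-52)]:
    o=R.from_euler('z',-6,degrees=True).apply([dx,dy,60])+[564,380,0]
    print((np.array(proj(d,o))-[50,130])*4,(np.array(proj(s,o))-[260,150])*3.6)
E
```

```text
120 [563.6 387.8 120. ] [552.3 386.8 120. ]
136 [561.8 382.8 136. ] [560.4 386.5 136. ]
150 [560.3 378.4 150. ] [567.5 386.3 150. ]
rim centre px top [224.19686628 252.38882596] scene [380.48406175 389.00116483]
[291.47890526 337.12518994] [359.07269776 304.32530698]
[136.86665845 321.00732869] [471.09788998 379.09319899]
[157.31848739 168.16083967] [403.19351201 478.81058484]
[310.8789252  184.27959727] [289.19055875 398.98344818]
```

Request:
apply_moves([
  [0.2,0.2,0,0],
  [0.3,0.2,0,0],
  [0.1,0.1,0,0],
  [0,0,0,0],
  [0,0,0,0],
  [0,0,0,0],
  [0,0,0,0],
  [0,0,0,0],
])

```text
time_s: 16.7
eef_pos: [454.1, 375.7, 195.9]
ee_rot: [-0.0, 1.0, 0.0, -0.0]
force: [-0.0, 0.4, -3.2]
grip_width: 0.454
```

```bash
python3 - <<'E'
from h import *
st(); print(ctrl.finish_job()); st()
E
```

```text
t 16.7 p [454.1 375.7 195.9] yaw 0.02 zax [-0.  0. -1.] F [-0.    0.38 -3.25] T [-0.01  0.06  0.03] g 0.454 depth 53.900000000000006
the job is handed in; nothing more can be done
None
the job is handed in; nothing more can be done
```

I picked up the tongs, took the round roll off the board with them, and handed the job in with the roll held still over the small carton. That was at about 17 s on the robot's clock; the interface gives no verdict.

- **Height:** the middle of the roll should be about 136 mm above the counter, or 76 mm above the rim (allowed 32 to 140 mm). I worked this out from the arm's pose.
- **Centring:** the camera estimates of the carton's centre differed by up to 8 mm in x and 4 mm in y. I made a last correction of about 8 mm towards the best estimate and took no picture after it. I expect the roll to be within about 10 mm of the centre, against a limit of 25 mm.
- **Grip:** the gripper stayed at about 38 mm opening with a 45 N grip setting after the tongs closed on the roll. The pictures before the last correction show the roll in the tongs, clear of the rim.
- **Other things:** in the last overhead picture the finger roll lies where it was. I steered clear of the other things on the counter, but did not measure their positions again at the end.
- **Counter contact:** the fingertips pressed lightly on the counter, about 8 N, while closing on the tongs.

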